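Snap the cover onto an e-bike controller box

ROBOT

A 6-joint arm with a two-finger parallel gripper is mounted at the origin on a cart in front of the work surface, level with it; the furniture and walls round the work are solid. World frame = base frame: x ahead of the robot, y to its left, z up, the work surface at z = 0. Lengths are in m, angles in degrees, forces in N, time in s.
With the tool pointing down it reaches from about 0.25 to 0.725 m from the base axis. Payload 9.7 kg.
Tool frame: the origin (TCP) lies on the centre line of the jaws, within the pads' length; the fingertips stand bot.nose_length ahead of it and the grasp point (between the pads) lies 11 mm behind it (bot.nose_length is the distance from the TCP to the fingertips, in m); z points along the fingers, y is the line along which they close (so a half turn about z gives the same grasp; the last joint's range is limited). The gripper opens to 85 mm and grips with 20 to 120 N. Pads are 22 mm wide; open, the fingers measure 114 mm over their backs; the gripper's body (76 mm by 85 mm) begins 54 mm behind the grasp point. The pads swing forward as they close: fully open they stand 13 mm farther back than shut.
Start: joints at [66.807, 4.979, 10.078, 95.1, 0, 90], TCP at [0.217, 0.506, 0.239] pointing down, gripper open.
Joint ranges: [-179.16, 179.16], [-48.56, 103.87], [-65.8, 70.77], [-126.05, 130.52], [-82.76, 87.17], [-180, 180]. Speed limits (degrees/s): [127.2, 127.2, 147.25, 180, 180, 180].

INTERFACE

Orientations are given as [roll, pitch, yaw] about the fixed x, y, z axes, in that order (R = Rz(yaw) Ry(pitch) Rx(roll)).
In Python, from workcell import bot gives the robot as it stands. The module is installed in compiled form; this text tells all that it offers.
- The arm moves only by the shell command python3 -m inch 'ROWS' [OPENING] [FORCE]. ROWS is JSON, a list of rows, each a list of 4 numbers: the shift along the world's x, y, z in cm, then the turn about the world's z in degrees. A call has exactly 8 rows; each row is the pose to reach, as a shift and turn from the pose commanded when the call began; what a row does not reach only later rows make up. A row lasts 1/8 s, in which the tool goes at most 62.5 mm and 10.7 degrees, less where a joint would pass 70% of its speed; a pose out of reach is approached as far as the arm can. A call with a gripper value outside its range is refused whole. OPENING is the finger opening in cm, from 0 to 8.54, set as the call begins (- or left out, the last holds). The fingers move at their own pace and stop on an object; FORCE is the grip in N (left out, the last holds). Time passes only in rows, so rows that repeat a pose let the fingers close, or fill a call up. It gives the time, the measured TCP pose, the force, the opening and the grip force at its end, in the units of the state.
- bot.get_obs(): the state, without advancing time (a new reading comes with each control period).
- bot.camera(name): name is "scene" or "top" or "wrist"; returns a dict with "img" (400x640x3 uint8, red, green, blue), "fovy" (degrees; the focal length in pixels is half the picture's height over the tangent of half this angle, whatever the lens; pixels are square), "cx", "cy" (the principal point, pixels), "R" (3x3) and "t" (3): a world point X has camera coordinates R X + t; the wrist camera has in their place "mount" (4x4, takes a point from camera to tool coordinates, whose origin is the TCP and whose axes are the flange's). Camera axes: x right, y down, z forward; pixel columns grow to the right and rows downward; lengths in m; the calibration is good to about 2 mm. A picture is of the moment at which its call begins: read the wrist's pose just before it. There is no depth.
- bot.job_done(): hands the job in; it is judged then, once.
Trained networks look in a picture, given as the dict that the camera call returned (one of the last four; its "shot" number tells which), for a name from the list of things; names that differ only in an ending like _2 or _b are one class to them, and where a whole thing is asked for, a point or a joint stands for the part that bears it (a point fixed in the world has none). Each returns a list of dicts, best first, with "score" (0 to 1); they miss things now and then, are a little off and sometimes report something else, mostly with a low value. They report only what shows in the picture. A call takes as long as a camera call. They do not tell look-alikes from the thing itself.
- bot.find_in(thing, picture): "point" ([column, row] in pixels, amid what is visible of it).
- bot.landmark_of(thing, picture): "point" ([column, row] in pixels: a listed point, or the origin of a listed thing).
The state is a dict: "time": time; "q": joint angles; "qd": joint speeds; "joint_efforts": joint torques, N m; "ee_pos": TCP position; "tcp_rot": TCP orientation; "wrist_force": force on the tool from outside, world axes, zero at the start; "torque": the same for the moment, N m; "opening": finger opening in m; "grasp_force": force on a finger pad.
Only numpy, scipy, OpenCV 4.12 (cv2) and the standard library are available. Lean on these libraries where they do the work, as an engineer would, in place of code of your own. Each camera call takes 0.05 s, during which the arm holds its last target. There are 200 camera calls.

TASK

Close the e-bike controller box: lay the aluminium cover, heat sink up, over the three snap standoffs so that each standoff's tip stands in its hole, then press the cover down beside each standoff, one after another, until all three have clicked through and the cover sits fully home. The box itself gives way under the push by an unknown amount before it stands firm, so go by feel: 15 to 20 N beside one standoff is plenty, and never lean on it with more than 25 N. Leave the other things on the bench alone, and let go of everything.

Things in the scene. Friction and masses are not known exactly. Their poses are not given: they have to be found in the camera images.
- cover: Loose aluminium cover plate, 150 x 120 x 4 mm, about 0.25 kg, lying flat on the bench with its heat sink up. Origin: centre of the plate's underside; z up out of the heat-sink side, x along the 150 mm side. Three round holes 11 mm across go through it in a triangle: two near the -x end at x = -60, y = +/-45 mm, one at the +x end at x = +60, y = 0 mm (only one way round fits the box).
- heatsink (a point): Centre of the top of the cover's finned aluminium heat sink, a solid-sided block 36 mm (cover x) x 24 mm (cover y) x 30 mm high standing on the plate, centred at x = -10 mm, y = 0 of the cover; its top is 34 mm above the cover's underside. The handle of the cover: grip it across its 24 mm.
- hole0 (a point): Centre of the cover's hole 0 at the plate's underside (x = -60, y = 45 mm on the cover); belongs on standoff0.
- hole1 (a point): Centre of the cover's hole 1 at the plate's underside (x = -60, y = -45 mm on the cover); belongs on standoff1.
- hole2 (a point): Centre of the cover's hole 2 at the plate's underside (x = 60, y = 0 mm on the cover); belongs on standoff2.
- press0 (a point): Point on the cover's plain upper face, about 24 mm from hole 0 towards the middle (x = -44, y = 27 mm on the cover): press here, straight down, to push standoff0 through. About three quarters of the force there goes to that standoff.
- press1 (a point): Point on the cover's plain upper face, about 24 mm from hole 1 towards the middle (x = -44, y = -27 mm on the cover): press here, straight down, to push standoff1 through. About three quarters of the force there goes to that standoff.
- press2 (a point): Point on the cover's plain upper face, about 24 mm from hole 2 towards the middle (x = 36, y = 0 mm on the cover): press here, straight down, to push standoff2 through. About three quarters of the force there goes to that standoff.
- mount: Fixed dark steel mounting plate, 176 x 146 x 6 mm, under the controller box. Origin: centre of its underside on the bench; its x, y axes are those of the box.
- box (a point): Centre of the underside of the controller box (open black tray 160 x 130 mm, walls 26 mm high, two cable glands on its -x end), 9 to 27 mm above the bench on four rubber feet. A push over about 6 N slides it straight down, for good, by 1.5 to 13.5 mm until the feet are solid; how far cannot be told from its height, only felt (force stays near 6 N). Then it yields about 1 mm per 5 to 10 N.
- standoff0 (a point): Snap standoff at x = -60, y = +45 mm of the box. Point: centre of the top of its round shoulder (18 mm across, 28 mm above the box's underside), where the cover finally rests; z up; goes down with the box. A thin post rises to a rounded tip 20 mm above this point; two sprung barbs lean out from it, widest (15 mm over both) 7 mm above this point.
- standoff1 (a point): Snap standoff like standoff0, at x = -60, y = -45 mm of the box. The cover laid on loosely rests with its underside about 10 mm above the shoulders. With the feet solid, roughly 8 to 12 N at the press point drives the hole over the barbs; the force drops at the click, then rises steeply as the cover meets the shoulder (underside within about 1 mm of it).
- standoff2 (a point): Snap standoff like standoff0, the single one at the other end, x = +60, y = 0 mm of the box. Point: centre of the top of its shoulder.
- spokekey: Bystander: red ring-shaped spoke key, 34 mm across, 10 mm high; origin at its underside.
- socket: Bystander: notched metal bottom-bracket socket, 44 mm across, 30 mm high; origin at its underside.
- hexkey: Bystander: L-shaped steel hex key, 106 x 53 x 6 mm; origin at its underside.
- padbox: Bystander: small red carton with a white panel, 52 x 68 x 24 mm; origin at its underside.
- tyrelever: Bystander: yellow plastic tyre lever, 109 x 55 x 7 mm; origin at its underside.
Mind the look-alikes: they are no part of the job. There is more than one size of the mount; the one meant has the size given above.

How it is judged (in metres and radians):
On the way, in this order (a step that is already met when the one before it is completed fails the run):
1. the cover lies over the box with all three standoff tips in their holes (z of hole0 in the frame of standoff0 below 0.018 m and horizontal distance between hole0 and standoff0 below 0.006 m and z of hole1 in the frame of standoff1 below 0.018 m and horizontal distance between hole1 and standoff1 below 0.006 m and z of hole2 in the frame of standoff2 below 0.018 m and horizontal distance between hole2 and standoff2 below 0.006 m), for 0.1 s.
2. all three standoffs have clicked through: every hole is down on its shoulder (z of hole0 in the frame of standoff0 below 0.0022 m and horizontal distance between hole0 and standoff0 below 0.004 m and z of hole1 in the frame of standoff1 below 0.0022 m and horizontal distance between hole1 and standoff1 below 0.004 m and z of hole2 in the frame of standoff2 below 0.0022 m and horizontal distance between hole2 and standoff2 below 0.004 m), for 0.2 s.
At the end, for the whole second after the job is handed in: At every one of the three standoffs the cover's underside lies less than 2.2 mm above the shoulder (clicked under the barbs) and the hole's centre within 4 mm sideways of the standoff's axis; the cover is released and at rest (all of step 2 and linear speed of cover below 0.01 m/s); the robot touches nothing.
It fails at once if the cover was pressed onto the box too hard: all contact forces between cover and box added up, the barbs' sideways pinch included, passed 40 N (a push of about 30 N beside one standoff) (contact force between cover and mount above 40 N).
It fails at once if one of the bystanders (spoke key, socket, hex key, carton, tyre lever) was moved by more than 20 mm (distance of any of spokekey, socket, hexkey, padbox, tyrelever from where it was at the start of the episode above 0.02 m).
It also fails if it takes over 72 s, if anything falls off the work surface, if the arm or the gripper's body presses on something with over 40 N, if the wrist force passes 120 N, or if a joint passes its speed limit or range.

## Working session

There is one attempt and no reset: what is moved stays moved. The work goes in short steps, Python scripts to look and compute and a shell command to move; the robot and the scene stay as the last step left them, time stands still between calls to the robot, and variables do not carry over. Pictures are saved under pics/ and viewed, at most 10 in all, crops included, and the job is handed in when it is done.

```bash
mkdir -p pics
cat > h.py <<'E'
import numpy as np, cv2
from workcell import bot
def save(c,n): cv2.imwrite('pics/'+n+'.png',c['img'][:,:,::-1])
def ray(c,px,pose=None):
    f=200/np.tan(np.radians(c['fovy']/2))
    d=np.array([(px[0]-c['cx'])/f,(px[1]-c['cy'])/f,1.])
    if 'R' in c and c['R'] is not None:
        R=np.array(c['R']);t=np.array(c['t']);return -R.T@t,R.T@d
    M=np.array(c['mount']);p,Rt=pose
    return p+Rt@M[:3,3],Rt@(M[:3,:3]@d)
def at(c,px,z,pose=None):
    o,d=ray(c,px,pose);return o+d*(z-o[2])/d[2]
E
python3 - <<'E'
from h import *
print(bot.get_obs(),bot.nose_length)
for n in('top','scene'):
    c=bot.camera(n);save(c,n+'0');print(n,{k:c[k] for k in c if k!='img'})
    for t in ['heatsink','hole0','hole1','hole2','standoff0','standoff1','standoff2','mount','cover','box']:
        for r in bot.landmark_of(t,c)[:4]:print(t,r['score'],np.round(r['point'],1))
E
```

```text
{'time': 0.0, 'q': array([6.68053364e+01, 5.01035112e+00, 1.00356179e+01, 9.50999913e+01,
       1.80881571e-03, 8.99989184e+01]), 'qd': array([-0.03595699,  0.10478461,  0.0223794 ,  0.01676184, -0.08125901,
        0.01461819]), 'joint_efforts': array([ 2.38837119e-04, -5.20383918e+01,  4.64801002e+01,  1.64500420e-02,
       -7.55460292e-05, -9.87996202e-06]), 'ee_pos': array([0.21652782, 0.50534944, 0.23860068]), 'tcp_rot': array([-1.79925275e+02, -1.81022475e-03,  1.56806416e+02]), 'wrist_force': array([0.52552571, 0.18903052, 0.26259611]), 'torque': array([-0.01094999,  0.04364603, -0.02536768]), 'grasp_force': 0.0, 'opening': 0.08540285251972603} 0.008
top {'fovy': 56.33634553429573, 'cx': 317.4257051179229, 'cy': 201.17127904211893, 'R': array([[ 2.84546985e-02, -9.99589863e-01,  3.23045144e-03],
       [-9.92464144e-01, -2.86368959e-02, -1.19142143e-01],
       [ 1.19185788e-01,  1.84046531e-04, -9.92871952e-01]]), 't': array([-0.03148289,  0.53751296,  1.33999371]), 'shot': 1}
heatsink 0.89 [260.6 210.7]
heatsink 0.68 [314.4 158.1]
hole0 0.8 [243.4 219.4]
hole0 0.68 [266.9 
[... 1015 characters left out ...]
.5 182.2]
hole0 0.55 [264.9 184.8]
hole1 0.93 [266.7 199.6]
hole1 0.8 [296.5 182.2]
hole1 0.55 [264.9 184.8]
hole2 0.93 [266.7 199.6]
hole2 0.8 [296.5 182.2]
hole2 0.55 [264.9 184.8]
standoff0 0.98 [384.8 219.7]
standoff0 0.89 [372.6 248.4]
standoff0 0.85 [316.4 215.7]
standoff0 0.81 [334.5 201. ]
standoff1 0.98 [384.8 219.7]
standoff1 0.89 [372.6 248.4]
standoff1 0.85 [316.4 215.7]
standoff1 0.81 [334.5 201. ]
standoff2 0.98 [384.8 219.7]
standoff2 0.89 [372.6 248.4]
standoff2 0.85 [316.4 215.7]
standoff2 0.81 [334.5 201. ]
mount 0.84 [376.  240.6]
mount 0.68 [321.1 215.6]
mount 0.31 [263.8 184.2]
cover 0.6 [279.6 188.9]
cover 0.26 [262.1 186. ]
box 0.87 [321.8 208.6]
box 0.75 [371.  236.7]
```

Run:
```python
import cv2
a=cv2.imread('pics/top0.png');cv2.imwrite('pics/top0c.png',cv2.resize(a[120:270,220:420],None,fx=4,fy=4,interpolation=cv2.INTER_CUBIC))
```

```text
(no output)
```

View pics/top0c.png

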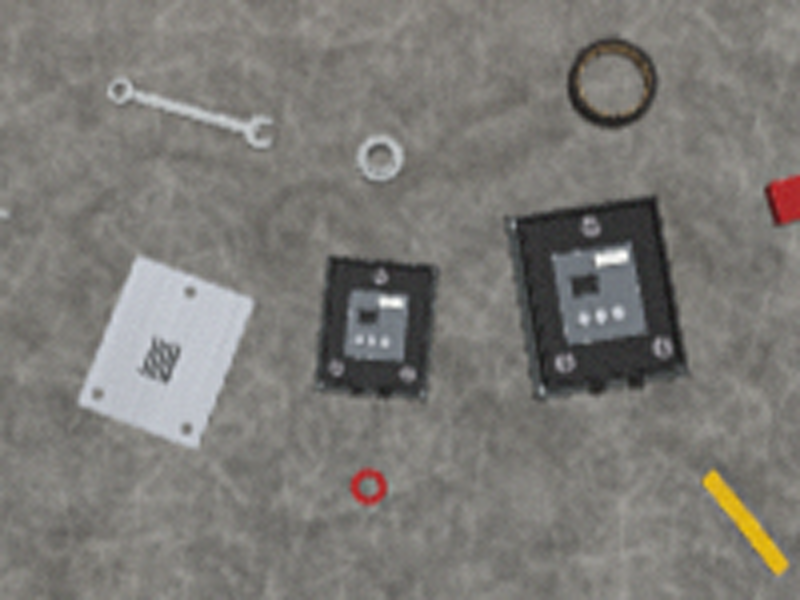

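View pics/scene0.png

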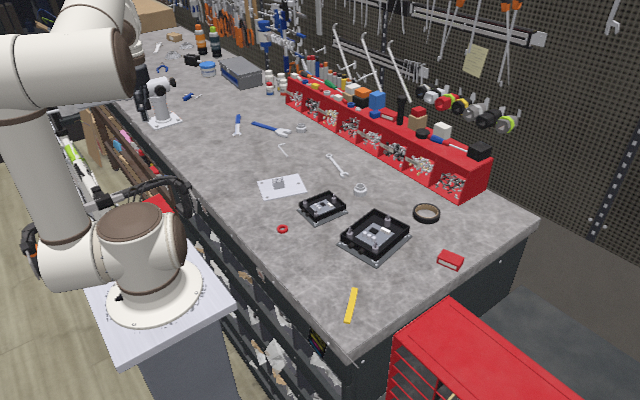

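Candidates for the mount/box in the top picture: the small one at (315,203), with standoffs 18 px apart, and the large one at (369,194), with standoffs 25 px apart. The cover's holes are 24 px apart, so the large one fits. The enlarged crop confirms it. Cover holes in the top picture: hole2 (267,193), hole0 (244,218), hole1 (267,227).

```bash
cat >> h.py <<'E'
from scipy.optimize import least_squares
SO=np.array([[-.06,.045,0],[-.06,-.045,0],[.06,0,0]])
def proj(c,X,pose=None):
    f=200/np.tan(np.radians(c['fovy']/2)); X=np.atleast_2d(X)
    if 'R' in c and c['R'] is not None: P=X@np.array(c['R']).T+np.array(c['t'])
    else:
        M=np.array(c['mount']);p,Rt=pose
        P=((X-p)@Rt-M[:3,3])@M[:3,:3]
    return np.c_[c['cx']+f*P[:,0]/P[:,2],c['cy']+f*P[:,1]/P[:,2]]
def place(v,L):
    x,y,z,a=v;R=np.array([[np.cos(a),-np.sin(a),0],[np.sin(a),np.cos(a),0],[0,0,1]])
    return np.asarray(L)@R.T+[x,y,z]
def fit(views,v0,L,fixz=None):
    # views: (cam, detections, pose); nearest-detection matching within 12 px
    def run(v0,matches):
        def res(v):
            if fixz is not None: v=np.r_[v[:2],fixz,v[3]]
            return np.concatenate([(proj(c,place(v,L[i:i+1]),p)[0]-d) for c,p,i,d in matches])
        return least_squares(res,v0,loss='soft_l1')
    m=[]
    for c,det,p in views:
        pr=proj(c,place(v0,L),p); 
        for i in range(len(L)):
            if len(det)==0: continue
            e=np.linalg.norm(np.array(det)-pr[i],axis=1);j=e.argmin()
            if e[j]<c.get('gate',14): m.append((c,p,i,det[j]))
    s=run(v0,m);return s.x,len(m),np.round(s.fun.reshape(-1,2),1)
def dets(t,c): return np.array([r['point'] for r in bot.landmark_of(t,c)]).reshape(-1,2)
def rpose():
    from scipy.spatial.transform import Rotation as Ro
    o=bot.get_obs();return np.array(o['ee_pos']),Ro.from_euler('xyz',o['tcp_rot'],degrees=True).as_matrix(),
E
python3 - <<'E'
from h import *
T=bot.camera('top');S=bot.camera('scene')
s=lambda a:(220+a[0]/4,120+a[1]/4)
p=[at(T,s(a),.004) for a in((97,393),(187,428),(190,292))];print(np.round(p,4))
mid=(p[0]+p[1])/2;a=np.arctan2(*(p[2]-mid)[1::-1]);print('cover yaw',np.degrees(a),np.linalg.norm(p[2]-mid),np.linalg.norm(p[0]-p[1]))
cv=np.r_[(p[2]+mid)[:2]/2,.002,a]
print(fit([(T,dets('hole0',T),None),(S,dets('hole0',S),None)],cv,SO,.002))
q=[at(T,x,.05) for x in((361,206.7),(387.8,204.6),(370.7,178))]
mid=(q[0]+q[1])/2;a=np.arctan2(*(q[2]-mid)[1::-1]);print(np.round(q,4),'box yaw',np.degrees(a),np.linalg.norm(q[2]-mid),np.linalg.norm(q[0]-q[1]))
b=np.r_[(q[2]+mid)[:2]/2,.046,a]
dt,ds=dets('standoff0',T),dets('standoff0',S);print(ds)
print(fit([(T,dt,None),(S,ds,None)],b,SO))
for n in ['spokekey','socket','hexkey','padbox','tyrelever']:
    r=bot.find_in(n,T)
    for k in r[:1]: print(n,k['score'],np.round(at(T,k['point'],.01),3))
E
```

```text
[[0.4696 0.2547 0.004 ]
 [0.4395 0.1695 0.004 ]
 [0.5671 0.1724 0.004 ]]
cover yaw -19.452432721163603 0.1193413609903934 0.09041563860879652
(array([ 0.50636829,  0.19523212,  0.0032156 , -0.30077946]), 5, array([[ 2.4,  0.5],
       [-0.8,  4.6],
       [-0.3, -0.7],
       [ 0.2, -2.9],
       [ 0.5,  0.2]]))
[[ 0.5205 -0.1744  0.05  ]
 [ 0.5309 -0.2714  0.05  ]
 [ 0.6269 -0.2083  0.05  ]] box yaw 8.199830034080119 0.10229815464416489 0.09757179002708866
[[316.  214.3]
 [376.1 249.3]
 [302.9 202.9]
 [387.5 219.2]
 [348.5 229.7]
 [332.5 198.3]
 [283.8 149.2]]
(array([ 0.5746454 , -0.21011972,  0.04503912,  0.18840563]), 6, array([[ 0.1,  0.4],
       [-0.1,  3.1],
       [-0.5, -0.7],
       [ 1.4,  3.3],
       [-0.5, -2.1],
       [ 0.3, -0.1]]))
spokekey 0.39 [0.389 0.001 0.01 ]
socket 0.38 [ 0.699 -0.008  0.01 ]
padbox 0.53 [ 0.68  -0.412  0.01 ]
tyrelever 0.55 [0.506 0.197 0.01 ]
```

```bash
python3 -m inch '[[4,-5,0,1],[8,-10,0,2],[12,-15,0,3],[16,-20,0,3.7],[20,-25,0,3.7],[24,-30,0,3.7],[26,-30.1,0,3.7],[26,-30.1,0,3.7]]'
python3 - <<'E'
from h import *
p=rpose();W=bot.camera('wrist');save(W,'w1');print(np.array(W['mount']),W['fovy'],bot.get_obs()['ee_pos'],bot.get_obs()['tcp_rot'])
W['gate']=60
d=dets('hole0',W);print(d);print(fit([(W,d,p)],np.array([.505,.2,.0,-.335]),SO,.0))
print(bot.landmark_of('heatsink',W)[:3],[np.round(at(W,r['point'],.034,p),4) for r in bot.landmark_of('heatsink',W)])
E
```

```text
time: 2.65
ee_pos: [0.4778, 0.2034, 0.2388]
tcp_rot: [-180.0, -0.0, 160.3]
wrist_force: [-1.3, 0.1, -0.6]
opening: 0.0856
grasp_force: 0.0
[[ 1.37691087e-03 -9.60309069e-01 -2.78934753e-01  7.17783928e-02]
 [ 9.99999025e-01  1.25763177e-03  6.06573140e-04  4.19388935e-04]
 [-2.31700480e-04 -2.78935316e-01  9.60309865e-01 -1.34367299e-01]
 [ 0.00000000e+00  0.00000000e+00  0.00000000e+00  1.00000000e+00]] 67.63165517925594 [0.47684867 0.20409846 0.23895169] [-1.79974579e+02 -4.06208650e-02  1.60417405e+02]
[[327.  236.5]
 [363.4 151.3]
 [288.7 148.1]]
(array([ 5.12198667e-01,  1.97260309e-01, -5.84201504e-20, -3.42100558e-01]), 3, array([[-0.4, -2.8],
       [ 1.9,  0.3],
       [-0.6,  0.9]]))
[{'point': [326.7, 192.0], 'score': 0.87}] [array([0.4997, 0.2014, 0.034 ])]
```

View pics/w1.png

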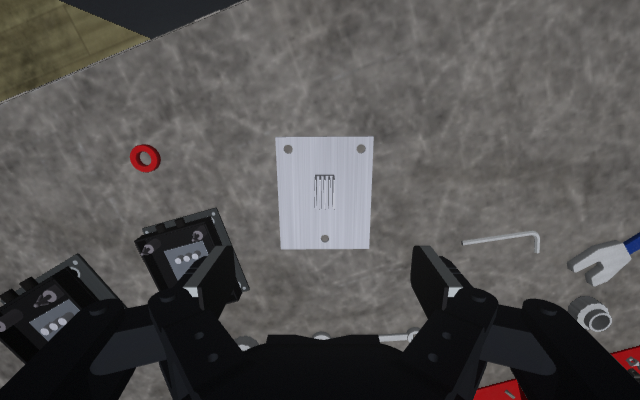

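The wrist picture shows the cover with corners at about (277,137), (373,137), (370,248) and (281,249), and holes at (288,149), (361,149) and (325,239). I'll refine the pose from the plate's corners.

```bash
cat >> h.py <<'E'
def corners(c,roi):
    x0,y0,x1,y1=roi;im=c['img'][y0:y1,x0:x1].astype(int)
    m=((im.min(2)>165)*255).astype(np.uint8);m=cv2.morphologyEx(m,cv2.MORPH_CLOSE,np.ones((15,15)))
    k=max(cv2.findContours(m,cv2.RETR_EXTERNAL,cv2.CHAIN_APPROX_NONE)[0],key=cv2.contourArea)
    h=cv2.convexHull(k);a=cv2.approxPolyDP(h,8,True)[:,0]+[x0,y0];return a,cv2.contourArea(h)
PC=np.array([[-.075,.06,.004],[-.075,-.06,.004],[.075,.06,.004],[.075,-.06,.004]])
E
python3 - <<'E'
from h import *
p=rpose();W=bot.camera('wrist');W['gate']=20
print(at(W,(277,137),.004,p))
im=W['img'];print(im[150,320],im[120,320])
a,A=corners(W,(255,115,400,265));print(a,A)
for v0 in ([.507,.2,.0,-.34],):
    print(fit([(W,a.astype(float),p)],np.array(v0),PC,.0))
    print(fit([(W,a.astype(float),p)],np.array(v0),PC))
E
```

```text
[0.42022827 0.16646992 0.004     ]
[172 175 186] [111 109 107]
[[371 139]
 [367 249]
 [280 249]
 [275 139]] 10154.0
(array([ 0.51121308,  0.1943837 , -0.0189508 , -0.33482508]), 4, array([[ 1.3, -0.8],
       [-1. , -0.5],
       [ 0.5,  1. ],
       [-0.7,  1.3]]))
(array([ 0.51262358,  0.19385012, -0.00673531, -0.33479026]), 4, array([[ 0.3, -0.1],
       [-0.1,  0.2],
       [-0.3, -0.2],
       [ 0. ,  0.1]]))
```

```bash
python3 -m inch '[[2.4,-0.5,-4,0.4],[2.4,-0.5,-8,0.4],[2.4,-0.5,-12,0.4],[2.4,-0.5,-16,0.4],[2.4,-0.5,-19,0.4],[2.4,-0.5,-21,0.4],[2.4,-0.5,-22,0.4],[2.4,-0.5,-22,0.4]]'
python3 -m inch '[[0,0,0,0],[0,0,0,0],[0,0,0,0],[0,0,0,0],[0,0,0,0],[0,0,0,0],[0,0,0,0],[0,0,0,0]]' 1 60
python3 - <<'E'
from h import *
p=rpose();W=bot.camera('wrist');save(W,'w2')
E
```

```text
time: 3.9
ee_pos: [0.5001, 0.1999, 0.0192]
tcp_rot: [-180.0, -0.0, 161.0]
wrist_force: [-0.4, -0.2, 0.9]
opening: 0.0857
grasp_force: 0.0
time: 4.9
ee_pos: [0.501, 0.1996, 0.0199]
tcp_rot: [180.0, 0.0, 160.9]
wrist_force: [-1.0, -0.7, 5.1]
opening: 0.0229
grasp_force: 60.8
```

View pics/w2.png

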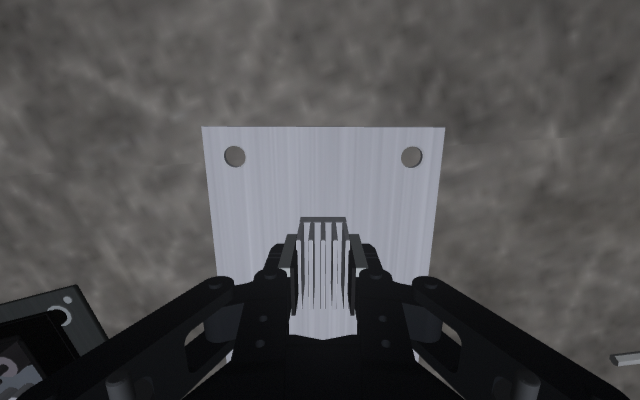

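Heat sink is gripped; the cover's -x edge runs (203,127)–(445,127), with holes at (234.5,156.5) and (411.5,157). Next: measure the cover in the tool, then lift and look at the box from close by.

```bash
python3 - <<'E'
from h import *
p=rpose();W=bot.camera('wrist');W['gate']=60
print(p[0],W['cx'],W['cy'])
px=np.array([[203,127],[445,127],[234.5,156.5],[411.5,157]],float)
L=np.array([[-.075,-.06,.004],[-.075,.06,.004],[-.06,-.045,.004],[-.06,.045,.004]])
px2=px
W2=[(W,px,p)]
for fz in (0.,None):
    for d in (L,L*[1,1,1]):
        pass
    # identify sides by projection
    print(np.round(proj(W,place([.5105,.1965,0,-.336],L),p),1))
    r=fit(W2,np.array([.5105,.1965,0,-.336]),L,fz);print(r)
    v=r[0];R=p[1];print('cover origin in tool',R.T@(np.r_[v[:2],0.]-p[0]),'rel yaw',np.degrees(v[3])-bot.get_obs()['tcp_rot'][2])
E
python3 -m inch '[[0,0,1,0],[0,0,3,0],[0,0,6,0],[0,0,10,0],[0,-4,14,0],[0,-8,18,0],[0,-13,18,0],[0,-18,18,0]]'
```

```text
[0.50097579 0.19959224 0.01990824] 322.54835852178803 196.34482805790165
[[199.7 123.5]
 [444.8 124.5]
 [232.8 154.3]
 [411.6 155. ]]
(array([ 0.5119541 ,  0.19676358,  0.00124495, -0.33314847]), 4, array([[-1.9, -0.4],
       [ 0.6, -0.1],
       [-0.3,  0.6],
       [ 1. ,  0.3]]))
cover origin in tool [-0.01128402  0.00090809  0.01991755] rel yaw -179.98660429121102
[[199.7 123.5]
 [444.8 124.5]
 [232.8 154.3]
 [411.6 155. ]]
(array([ 0.51208328,  0.19680155, -0.00148309, -0.33349487]), 4, array([[-0.5, -0.4],
       [-0.4, -0. ],
       [ 0.7,  0.3],
       [ 0.3,  0.1]]))
cover origin in tool [-0.01139366  0.00098625  0.01991768] rel yaw -180.0064510642662
time: 6.0
ee_pos: [0.5005, 0.0182, 0.2]
tcp_rot: [180.0, 0.0, 160.9]
wrist_force: [0.2, 0.4, -2.6]
opening: 0.0229
grasp_force: 60.1
```

```bash
python3 -c "
from h import *
print(bot.get_obs()['q'])"
python3 -m inch '[[2,-2,1,10],[4,-4,2,20],[6,-6,3,30],[8,-8,5,40],[10,-9,6,50],[11,-10,7,60],[11.5,-11,8,70],[11.5,-11,8,80]]'
python3 - <<'E'
from h import *
p=rpose();W=bot.camera('wrist');save(W,'w3')
d=dets('standoff0',W);print(d);print(p[0]);v=np.array([.575,-.21,.045,np.radians(9.5)])
print(np.round(proj(W,place(v,SO),p),1))
E
```

```text
[ 2.08206397e+00 -2.44427854e+00 -1.83935273e+00  9.05607385e+01
  4.68999903e-03  2.11458175e+01]
time: 7.0
ee_pos: [0.6159, -0.0911, 0.2796]
tcp_rot: [180.0, -0.0, -118.8]
wrist_force: [-0.7, 0.5, -2.8]
opening: 0.023
grasp_force: 60.3
[[444.1 205.6]
 [368.8  60.1]
 [265.8  99.3]
 [427.2 162.5]
 [305.7  65.6]
 [322.1 347.2]]
[ 0.61591875 -0.0911455   0.27964023]
[[368.9  59.1]
 [319.7 -12.9]
 [263.3  95.2]]
```

View pics/w3.png

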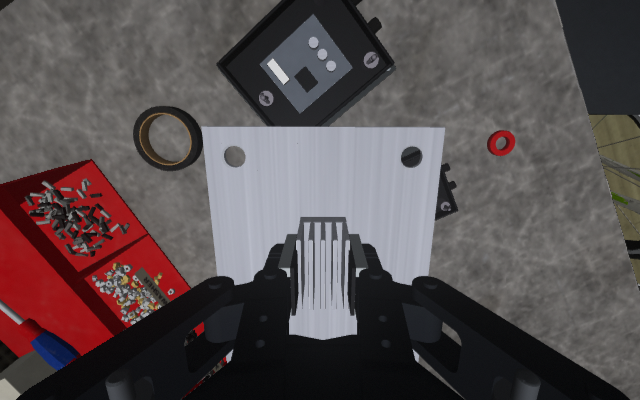

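The large box is at the top of the picture: standoff2 at (266,98), standoff0 at (370,60), both close to my prediction. I'll raise the arm to see all three.

```bash
python3 -m inch '[[0,0,2,0],[0,0,4,0],[0,0,7,0],[0,0,9,0],[0,0,11,0],[0,0,12,0],[0,0,12,0],[0,0,12,0]]'
python3 - <<'E'
from h import *
p=rpose();W=bot.camera('wrist');save(W,'w4')
d=dets('standoff0',W);print(d);print(p[0]);v=np.array([.575,-.21,.045,np.radians(9.5)])
print(np.round(proj(W,place(v,SO),p),1))
W['gate']=20;print(fit([(W,d,p)],v,SO))
E
```

```text
time: 8.1
ee_pos: [0.6156, -0.0904, 0.3986]
tcp_rot: [180.0, -0.0, -119.2]
wrist_force: [-1.2, -0.7, -2.7]
opening: 0.0231
grasp_force: 60.3
[[278.  103.7]
 [359.5  72.7]
 [318.3  16.1]
 [401.  147.5]]
[ 0.61562587 -0.09038026  0.39860809]
[[356.1  71.3]
 [319.   19.1]
 [276.9  98.8]]
(array([ 0.57574124, -0.20344009,  0.07387294,  0.20325767]), 3, array([[ 0.4, -1.5],
       [ 0.3,  1.3],
       [-1. , -0. ]]))
```

View pics/w4.png

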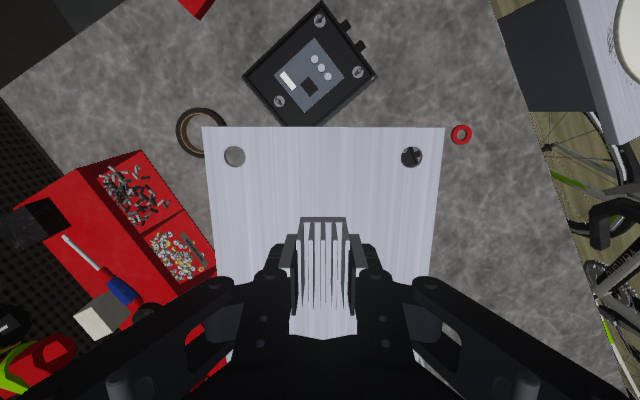

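All three standoffs show, at (279,102), (358,72) and (319,20), matching the networks. Next: a joint fit over the four views.

Run:
```python
from h import *
from scipy.spatial.transform import Rotation as Ro
p=rpose();W=bot.camera('wrist');W['gate']=20;T=bot.camera('top');S=bot.camera('scene')
p3=(np.array([.61592,-.09115,.27964]),Ro.from_euler('xyz',[180,0,-118.85],degrees=True).as_matrix())
d3=np.array([[368.8,60.1],[265.8,99.3]]);d4=dets('standoff0',W);print(d4[:3])
dS=np.array([[384.8,219.7],[372.6,248.4],[387.5,219.2],[376.1,249.3]])
v=np.array([.575,-.207,.05,np.radians(9.8)])
f=lambda V:print(fit(V,v,SO))
f([(W,d4,p),(W,d3,p3)])
f([(W,d4,p),(W,d3,p3),(T,np.array([(361,206.7),(387.8,204.6),(370.7,178)]),None),(S,dS,None)])
for z in(.037,.045,.055):
  print(z,fit([(W,d4,p),(W,d3,p3)],v,SO,z)[::2])
```

```text
[[279.7 103. ]
 [319.   17.8]
 [402.1 150.7]]
(array([ 0.57459201, -0.20589322,  0.04865247,  0.19749757]), 5, array([[-0.9,  0.1],
       [-0.1,  2.9],
       [-0.8, -0.9],
       [ 2.5, -0.6],
       [ 0.1,  0.2]]))
(array([ 0.57479458, -0.20705954,  0.04212417,  0.19467932]), 10, array([[-1.9,  0.1],
       [-0.4,  3.5],
       [-0.8, -1.5],
       [ 1. , -0.4],
       [ 0.4, -0.5],
       [-0.3,  3.8],
       [-2.8,  1.9],
       [-3.8, -1.5],
       [ 2.4, -1. ],
       [-0.5,  0. ]]))
0.037 (array([ 0.57465344, -0.207122  ,  0.04953676,  0.19961896]), array([[-2.2,  0.2],
       [-0.6,  4.3],
       [-0.1, -1.4],
       [ 0.4, -0.1],
       [ 1.4, -0.3]]))
0.045 (array([ 0.57470719, -0.20632636,  0.04891712,  0.19777332]), array([[-1.4,  0.2],
       [-0.3,  3.3],
       [-0.7, -1.1],
       [ 1.7, -0.4],
       [ 0.4,  0. ]]))
0.055 (array([ 0.57448468, -0.20519459,  0.05      ,  0.19758051]), array([[-0.2, -0. ],
       [ 0.2,  2. ],
       [-1.1, -0.7],
       [ 3.8, -1. ],
       [-0.5,  0.6]]))
```

```bash
python3 -m inch '[[-1,-2,-4,-9],[-2,-5,-8,-19],[-3,-8,-12,-29],[-4.5,-11,-16,-39],[-5.2,-11.9,-20,-47],[-5.2,-11.9,-24,-49.6],[-5.2,-11.9,-26.5,-49.6],[-5.2,-11.9,-28,-49.6]]'
python3 -m inch '[[0,0,0,0],[0,0,0,0],[0,0,0,0],[0,0,-0.5,0],[0,0,-1,0],[0,0,-1,0],[0,0,-1,0],[0,0,-1,0]]'
python3 - <<'E'
from h import *
p=rpose();W=bot.camera('wrist');save(W,'w5');print(p[0],bot.get_obs()['tcp_rot'])
cv2.imwrite('pics/w5c.png',cv2.resize(W['img'][100:210,190:460,::-1],None,fx=2.9,fy=2.9,interpolation=cv2.INTER_CUBIC))
E
```

```text
time: 9.4
ee_pos: [0.5629, -0.2093, 0.1178]
tcp_rot: [180.0, -0.1, -168.7]
wrist_force: [0.1, -0.1, -2.2]
opening: 0.0231
grasp_force: 60.2
time: 10.4
ee_pos: [0.5637, -0.2095, 0.1094]
tcp_rot: [-180.0, 0.0, -168.7]
wrist_force: [-0.1, -0.3, -3.0]
opening: 0.0228
grasp_force: 60.2
[ 0.56367477 -0.20946456  0.10944531] [-1.79992709e+02  1.28775490e-02 -1.68694336e+02]
```

View pics/w5c.png

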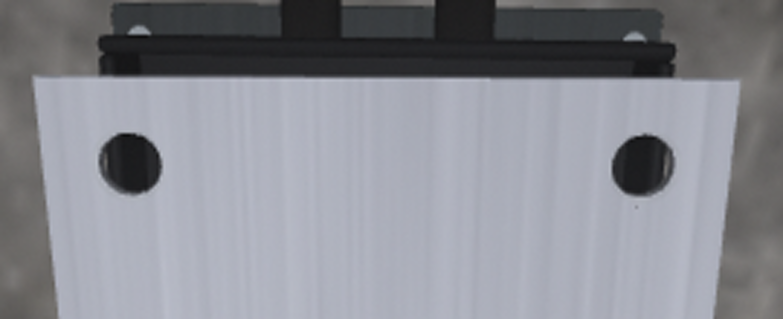

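The crop shows the cover's edge and, beyond it, the box's -x wall from (224,114) to (423,116), plus the mount's far edge from (229,101) to (419,103), all centred on the same column. I'll check the pose from these known sizes.

Run:
```python
from h import *
p=rpose();W=bot.camera('wrist')
im=W['img'].astype(int)
for c in (245,260,385,405): print(c,im[95:130,c].sum(1)//3)
for r in (106,109,116): print(r,'L',im[r,214:240].sum(1)//3,'R',im[r,405:435].sum(1)//3)
# measured tool frame: cover predicted edge
R=p[1]
def tl(X): return R.T@(X-p[0])
for px,z in(((229,101),.006),((418.6,103.1),.006)): print('mount corner in tool',np.round(tl(at(W,px,z,p)),4))
for z in(.036,.040,.044,.048,.052): print(z,[np.round(tl(at(W,q,z,p)),4)[:2] for q in((224.1,113.),(423.1,115.))])
for px in((202.1,126.5),(445.2,127.5)): print('cover',np.round(tl(at(W,px,p[0][2]-.016,p)),4))
```

```text
245 [ 91  91  93  93  97  92  56  58  58  58  58  57  58  58  59  58  54  28
  30  33  35  33  30  29  38  38  38  38  37  38  48 111 182 182 181]
260 [ 78  81  83  85  88  83  51  60  59  59  58  59  59  59  59  59  54  29
  28  33  35  34  32  31  39  39  38  40  39  40  49 108 178 178 178]
385 [100 100 100 101 101 102 103  97  52  60  60  60  60  61  60  61  61  60
  57  25  32  36  36  34  31  31  39  39  40  41  43  73 156 178 178]
405 [ 89  90  91  92  93  94  95  90  53  59  60  60  60  59  60  60  61  80
 135  39  29  35  35  34  31  29  38  39  39  40  41  71 152 171 172]
106 L [105 103 104 103 103 100 101 100 100 100  99  98  99 100  75  57  58  59
  56  57  56  56  56  57  56  55] R [60 60 60 60 60 59 59 59 60 59 60 59 59 68 87 89 89 89 90 91 92 92 93 93
 93 93 95 97 97 97]
109 L [ 98  98  98  98  98  98  97  97  98  99  99  99  99 100 102  69  59  58
  57  58  58  82 119 146 136 143] R [60 59 60 61 61 60 58 59 60 59 59 61 60 69 88 87 87 87 86 88 88 90 91 93
 93 93 96 96 97 96]
116 L [103 100  98  97  97  96  96  97  99 100  39  32  31  31  32  32  32  33
  32  33  32  33  33  33  33  32] R [ 35  34  34  34  33  35  33  33  33  33  34  33  33  32  32  32  34  30
  96 100  98  97  96  96  96  96  97  99 100 101]
mount corner in tool [ 0.0776 -0.0701  0.1034]
mount corner in tool [0.0763 0.0739 0.1034]
0.036 [array([ 0.0691, -0.0651]), array([0.068 , 0.0684])]
0.04 [array([ 0.0692, -0.0638]), array([0.0681, 0.0671])]
0.044 [array([ 0.0692, -0.0626]), array([0.0682, 0.0658])]
0.048 [array([ 0.0693, -0.0613]), array([0.0682, 0.0645])]
0.052 [array([ 0.0693, -0.06  ]), array([0.0683, 0.0632])]
cover [ 0.0634 -0.0582  0.016 ]
cover [0.063  0.0612 0.016 ]
```

```bash
python3 -m inch '[[-0.05,0,-0.5,-0.3],[-0.05,0,-1,-0.3],[-0.05,0,-1.5,-0.3],[-0.05,0,-2,-0.3],[-0.05,0,-2.3,-0.3],[-0.05,0,-2.5,-0.3],[-0.05,0,-2.5,-0.3],[-0.05,0,-2.5,-0.3]]'
python3 - <<'E'
from h import *
p=rpose();W=bot.camera('wrist');print(p[0])
cv2.imwrite('pics/w6c.png',cv2.resize(W['img'][100:210,190:460,::-1],None,fx=2.9,fy=2.9,interpolation=cv2.INTER_CUBIC))
E
```

```text
time: 11.5
ee_pos: [0.5632, -0.2095, 0.0845]
tcp_rot: [-180.0, 0.0, -169.0]
wrist_force: [-0.0, 0.5, -2.9]
opening: 0.0229
grasp_force: 60.2
[ 0.56322623 -0.20950019  0.08450883]
```

View pics/w6c.png

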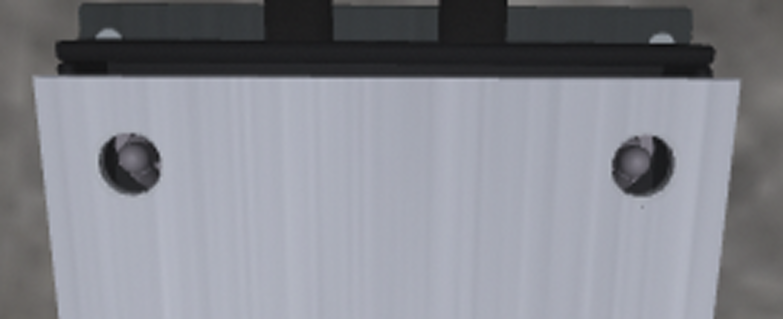

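The tips stand inside both visible holes: left tip (135,156) in a hole centred (130,164), right tip (632,158) in (643,165). That leaves about 0.5 mm to correct, then I lower.

```bash
python3 -m inch '[[-0.05,-0.05,-0.1,0],[-0.05,-0.05,-0.2,0],[-0.05,-0.05,-0.3,0],[-0.05,-0.05,-0.4,0],[-0.05,-0.05,-0.5,0],[-0.05,-0.05,-0.6,0],[-0.05,-0.05,-0.7,0],[-0.05,-0.05,-0.7,0]]'
python3 -m inch '[[0,0,-0.05,0],[0,0,-0.1,0],[0,0,-0.15,0],[0,0,-0.2,0],[0,0,-0.2,0],[0,0,-0.2,0],[0,0,-0.2,0],[0,0,-0.2,0]]'
```

```text
time: 12.55
ee_pos: [0.5626, -0.21, 0.0773]
tcp_rot: [-180.0, 0.0, -169.0]
wrist_force: [-0.2, 0.0, -2.5]
opening: 0.0228
grasp_force: 60.3
time: 13.55
ee_pos: [0.5628, -0.2101, 0.0756]
tcp_rot: [-180.0, 0.0, -169.0]
wrist_force: [0.7, -1.7, 3.9]
opening: 0.0226
grasp_force: 61.2
```

```bash
python3 -m inch '[[0,0,0,0],[0,0,0,0],[0,0,0,0],[0,0,0,0],[0,0,1,0],[0,0,2,0],[0,0,4,0],[0,0,6,0]]' 6
python3 - <<'E'
from h import *
p=rpose();W=bot.camera('wrist');save(W,'w7')
d=dets('hole0',W);W['gate']=25;v=np.array([.5745,-.2075,.0555,np.radians(11)])
print(d,fit([(W,d,p)],v,SO,.0555))
E
```

```text
time: 14.55
ee_pos: [0.5627, -0.21, 0.1368]
tcp_rot: [-180.0, 0.0, -169.0]
wrist_force: [0.1, -0.1, 1.2]
opening: 0.0599
grasp_force: 0.0
[[321.7 288.8]
 [388.4 145.1]
 [260.5 142.8]] (array([ 0.57424893, -0.20640291,  0.06440371,  0.17574175]), 3, array([[-1. , -0.4],
       [ 1.1, -0.3],
       [-0. ,  1.1]]))
```

View pics/w7.png

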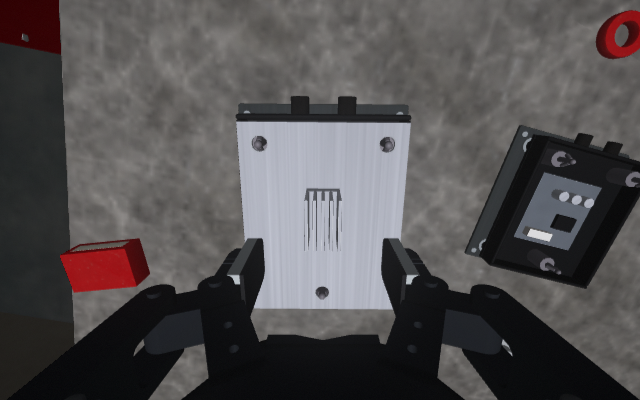

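Cover is seated: a tip shows in each hole, at (260,143), (388,145) and (322,291). Now I close the fingers and go over press0.

```bash
python3 -m inch '[[-1.2,0.7,0,0],[-2.5,1.4,0,0],[-3.7,2.1,0,0],[-3.7,2.1,0,0],[-3.7,2.1,-1.5,0],[-3.7,2.1,-3,0],[-3.7,2.1,-4.5,0],[-3.7,2.1,-5.5,0]]' 0 40
python3 -m inch '[[0,0,-0.2,0],[0,0,-0.4,0],[0,0,-0.6,0],[0,0,-0.8,0],[0,0,-1.0,0],[0,0,-1.2,0],[0,0,-1.3,0],[0,0,-1.3,0]]'
```

```text
time: 15.65
ee_pos: [0.5252, -0.1888, 0.0785]
tcp_rot: [179.9, -0.1, -169.0]
wrist_force: [0.3, -0.3, 0.8]
opening: 0.0
grasp_force: 0.0
time: 16.65
ee_pos: [0.5257, -0.189, 0.0675]
tcp_rot: [-180.0, 0.0, -169.0]
wrist_force: [-0.9, 0.4, 2.1]
opening: 0.0004
grasp_force: 1.1
```

```bash
python3 -m inch '[[0,0,-0.05,0],[0,0,-0.1,0],[0,0,-0.15,0],[0,0,-0.2,0],[0,0,-0.25,0],[0,0,-0.3,0],[0,0,-0.3,0],[0,0,-0.3,0]]'
python3 -m inch '[[0,0,-0.05,0],[0,0,-0.1,0],[0,0,-0.15,0],[0,0,-0.2,0],[0,0,-0.25,0],[0,0,-0.3,0],[0,0,-0.3,0],[0,0,-0.3,0]]'
```

```text
time: 17.65
ee_pos: [0.5258, -0.189, 0.0648]
tcp_rot: [-180.0, 0.0, -169.0]
wrist_force: [-1.3, -0.0, 4.9]
opening: 0.0001
grasp_force: 2.6
time: 18.65
ee_pos: [0.5258, -0.189, 0.0618]
tcp_rot: [-180.0, 0.0, -169.0]
wrist_force: [-0.1, 0.5, 4.7]
opening: 0.0002
grasp_force: 2.6
```

```bash
python3 -m inch '[[0,0,-0.05,0],[0,0,-0.1,0],[0,0,-0.15,0],[0,0,-0.2,0],[0,0,-0.2,0],[0,0,-0.2,0],[0,0,-0.2,0],[0,0,-0.2,0]]'
```

```text
time: 19.65
ee_pos: [0.5257, -0.189, 0.0597]
tcp_rot: [-180.0, 0.0, -169.0]
wrist_force: [-0.5, 0.3, 5.0]
opening: 0.0004
grasp_force: 2.6
```

```bash
python3 -m inch '[[0,0,-0.05,0],[0,0,-0.1,0],[0,0,-0.15,0],[0,0,-0.2,0],[0,0,-0.2,0],[0,0,-0.2,0],[0,0,-0.2,0],[0,0,-0.2,0]]'
```

```text
time: 20.65
ee_pos: [0.5257, -0.189, 0.0577]
tcp_rot: [-180.0, 0.0, -169.0]
wrist_force: [-2.4, 0.7, 4.7]
opening: 0.0
grasp_force: 2.6
```

```bash
python3 -m inch '[[0,0,-0.05,0],[0,0,-0.1,0],[0,0,-0.15,0],[0,0,-0.2,0],[0,0,-0.2,0],[0,0,-0.2,0],[0,0,-0.2,0],[0,0,-0.2,0]]'
```

```text
time: 21.65
ee_pos: [0.5258, -0.1891, 0.0563]
tcp_rot: [-180.0, 0.1, -169.0]
wrist_force: [-2.4, 0.9, 8.4]
opening: 0.0001
grasp_force: 4.7
```

```bash
python3 -m inch '[[0,0,-0.05,0],[0,0,-0.1,0],[0,0,-0.15,0],[0,0,-0.2,0],[0,0,-0.2,0],[0,0,-0.2,0],[0,0,-0.2,0],[0,0,-0.2,0]]'
```

```text
time: 22.65
ee_pos: [0.5256, -0.1889, 0.0531]
tcp_rot: [180.0, -0.0, -169.0]
wrist_force: [-1.2, -0.4, 2.2]
opening: 0.0001
grasp_force: 0.8
```

Feet felt solid, then the force dropped, so it seems to have clicked. I'll continue until the force rises steeply.

```bash
python3 -m inch '[[0,0,-0.05,0],[0,0,-0.1,0],[0,0,-0.15,0],[0,0,-0.2,0],[0,0,-0.2,0],[0,0,-0.2,0],[0,0,-0.2,0],[0,0,-0.2,0]]'
```

```text
time: 23.65
ee_pos: [0.5256, -0.189, 0.0515]
tcp_rot: [-180.0, 0.0, -169.0]
wrist_force: [-2.4, 0.4, 5.4]
opening: 0.0001
grasp_force: 2.7
```

```bash
python3 -m inch '[[0,0,-0.05,0],[0,0,-0.1,0],[0,0,-0.15,0],[0,0,-0.2,0],[0,0,-0.2,0],[0,0,-0.2,0],[0,0,-0.2,0],[0,0,-0.2,0]]'
```

```text
time: 24.65
ee_pos: [0.5257, -0.1891, 0.0508]
tcp_rot: [-180.0, 0.0, -169.0]
wrist_force: [-7.2, 0.2, 15.4]
opening: -0.0001
grasp_force: 8.0
```

```bash
python3 -m inch '[[0,0,1.5,0],[0,0,4,0],[0.5,-2.6,4.5,0],[1,-5.2,4.5,0],[1,-5.2,4.5,0],[1,-5.2,3,0],[1,-5.2,1.7,0],[1,-5.2,1.4,0]]'
python3 -m inch '[[0,0,-0.05,0],[0,0,-0.1,0],[0,0,-0.2,0],[0,0,-0.25,0],[0,0,-0.3,0],[0,0,-0.3,0],[0,0,-0.3,0],[0,0,-0.3,0]]'
```

```text
time: 25.65
ee_pos: [0.5348, -0.24, 0.0615]
tcp_rot: [179.9, -0.1, -169.0]
wrist_force: [-0.7, 0.1, 0.4]
opening: 0.0001
grasp_force: 0.0
time: 26.65
ee_pos: [0.5356, -0.241, 0.0603]
tcp_rot: [-180.0, 0.0, -169.0]
wrist_force: [-0.4, -0.1, -0.7]
opening: 0.0001
grasp_force: 0.0
```

```bash
python3 -m inch '[[0,0,-0.05,0],[0,0,-0.1,0],[0,0,-0.15,0],[0,0,-0.2,0],[0,0,-0.2,0],[0,0,-0.2,0],[0,0,-0.2,0],[0,0,-0.2,0]]'
```

```text
time: 27.65
ee_pos: [0.5356, -0.2409, 0.0583]
tcp_rot: [-180.0, 0.0, -169.0]
wrist_force: [0.1, -0.0, -0.0]
opening: -0.0002
grasp_force: 0.0
```

```bash
python3 -m inch '[[0,0,-0.05,0],[0,0,-0.1,0],[0,0,-0.15,0],[0,0,-0.2,0],[0,0,-0.2,0],[0,0,-0.2,0],[0,0,-0.2,0],[0,0,-0.2,0]]'
```

```text
time: 28.65
ee_pos: [0.5357, -0.241, 0.0564]
tcp_rot: [-180.0, 0.0, -169.0]
wrist_force: [-0.8, -0.4, 3.7]
opening: -0.0002
grasp_force: 1.4
```

```bash
python3 -m inch '[[0,0,-0.05,0],[0,0,-0.1,0],[0,0,-0.15,0],[0,0,-0.2,0],[0,0,-0.2,0],[0,0,-0.2,0],[0,0,-0.2,0],[0,0,-0.2,0]]'
```

```text
time: 29.65
ee_pos: [0.5358, -0.2412, 0.0552]
tcp_rot: [-179.9, 0.0, -169.0]
wrist_force: [-3.5, -0.3, 8.3]
opening: 0.0001
grasp_force: 4.6
```

```bash
python3 -m inch '[[0,0,-0.05,0],[0,0,-0.1,0],[0,0,-0.15,0],[0,0,-0.15,0],[0,0,-0.15,0],[0,0,-0.15,0],[0,0,-0.15,0],[0,0,-0.15,0]]'
```

```text
time: 30.65
ee_pos: [0.5356, -0.2409, 0.0527]
tcp_rot: [180.0, -0.0, -169.0]
wrist_force: [0.7, -1.9, 1.5]
opening: 0.0001
grasp_force: 1.2
```

Clicked at standoff1; on down to the shoulder.

```bash
python3 -m inch '[[0,0,-0.05,0],[0,0,-0.1,0],[0,0,-0.15,0],[0,0,-0.2,0],[0,0,-0.2,0],[0,0,-0.2,0],[0,0,-0.2,0],[0,0,-0.2,0]]'
```

```text
time: 31.65
ee_pos: [0.5356, -0.2409, 0.0508]
tcp_rot: [-180.0, -0.0, -169.0]
wrist_force: [0.6, 0.2, 0.7]
opening: -0.0
grasp_force: 0.0
```

```bash
python3 -m inch '[[0,0,-0.05,0],[0,0,-0.1,0],[0,0,-0.15,0],[0,0,-0.15,0],[0,0,-0.15,0],[0,0,-0.15,0],[0,0,-0.15,0],[0,0,-0.15,0]]'
```

```text
time: 32.65
ee_pos: [0.5357, -0.2411, 0.05]
tcp_rot: [-180.0, 0.0, -169.0]
wrist_force: [-1.6, 1.4, 6.0]
opening: 0.0002
grasp_force: 2.9
```

```bash
python3 -m inch '[[0,0,-0.05,0],[0,0,-0.1,0],[0,0,-0.15,0],[0,0,-0.15,0],[0,0,-0.15,0],[0,0,-0.15,0],[0,0,-0.15,0],[0,0,-0.15,0]]'
```

```text
time: 33.65
ee_pos: [0.5358, -0.2411, 0.0496]
tcp_rot: [-179.9, 0.1, -169.0]
wrist_force: [-5.4, 1.5, 13.8]
opening: 0.0002
grasp_force: 7.0
```

```bash
python3 -m inch '[[0,0,3,0],[0,0,6,0],[2.5,1.4,6.2,0],[5,2.8,6.2,0],[7.35,4.1,6.2,0],[7.35,4.1,5,0],[7.35,4.1,2.5,0],[7.35,4.1,1.2,0]]'
python3 -m inch '[[0,0,-0.05,0],[0,0,-0.1,0],[0,0,-0.15,0],[0,0,-0.2,0],[0,0,-0.2,0],[0,0,-0.2,0],[0,0,-0.2,0],[0,0,-0.2,0]]'
```

```text
time: 34.65
ee_pos: [0.6078, -0.2, 0.0577]
tcp_rot: [179.9, -0.1, -169.0]
wrist_force: [0.4, -0.2, -0.5]
opening: -0.0002
grasp_force: 0.0
time: 35.65
ee_pos: [0.6091, -0.1999, 0.0578]
tcp_rot: [180.0, -0.0, -169.0]
wrist_force: [-0.4, 1.0, -0.6]
opening: -0.0001
grasp_force: 0.0
```

```bash
python3 -m inch '[[0,0,-0.05,0],[0,0,-0.1,0],[0,0,-0.15,0],[0,0,-0.2,0],[0,0,-0.2,0],[0,0,-0.2,0],[0,0,-0.2,0],[0,0,-0.2,0]]'
```

```text
time: 36.65
ee_pos: [0.6092, -0.2, 0.0559]
tcp_rot: [-180.0, 0.0, -169.0]
wrist_force: [-0.8, 0.5, 0.9]
opening: 0.0002
grasp_force: 0.6
```

```bash
python3 -m inch '[[0,0,-0.05,0],[0,0,-0.1,0],[0,0,-0.15,0],[0,0,-0.2,0],[0,0,-0.2,0],[0,0,-0.2,0],[0,0,-0.2,0],[0,0,-0.2,0]]'
```

```text
time: 37.65
ee_pos: [0.6094, -0.2, 0.0547]
tcp_rot: [-180.0, 0.1, -169.0]
wrist_force: [-1.8, 0.5, 7.7]
opening: 0.0
grasp_force: 3.8
```

```bash
python3 -m inch '[[0,0,-0.05,0],[0,0,-0.1,0],[0,0,-0.15,0],[0,0,-0.15,0],[0,0,-0.15,0],[0,0,-0.15,0],[0,0,-0.15,0],[0,0,-0.15,0]]'
```

```text
time: 38.65
ee_pos: [0.6091, -0.1999, 0.0522]
tcp_rot: [180.0, -0.0, -169.0]
wrist_force: [-0.1, -0.5, -0.7]
opening: 0.0001
grasp_force: 0.0
```

```bash
python3 -m inch '[[0,0,-0.05,0],[0,0,-0.1,0],[0,0,-0.15,0],[0,0,-0.15,0],[0,0,-0.15,0],[0,0,-0.15,0],[0,0,-0.15,0],[0,0,-0.15,0]]'
```

```text
time: 39.65
ee_pos: [0.6091, -0.1999, 0.0508]
tcp_rot: [180.0, -0.0, -169.0]
wrist_force: [0.3, -0.1, 0.8]
opening: -0.0
grasp_force: 0.0
```

```bash
python3 -m inch '[[0,0,-0.05,0],[0,0,-0.1,0],[0,0,-0.15,0],[0,0,-0.15,0],[0,0,-0.15,0],[0,0,-0.15,0],[0,0,-0.15,0],[0,0,-0.15,0]]'
```

```text
time: 40.65
ee_pos: [0.6091, -0.1999, 0.0493]
tcp_rot: [180.0, 0.0, -169.0]
wrist_force: [-0.1, 0.3, 0.5]
opening: 0.0002
grasp_force: 0.0
```

```bash
python3 -m inch '[[0,0,-0.05,0],[0,0,-0.1,0],[0,0,-0.15,0],[0,0,-0.15,0],[0,0,-0.15,0],[0,0,-0.15,0],[0,0,-0.15,0],[0,0,-0.15,0]]'
```

```text
time: 41.65
ee_pos: [0.6091, -0.2, 0.0479]
tcp_rot: [-180.0, 0.0, -169.0]
wrist_force: [-2.2, 0.6, 3.6]
opening: 0.0002
grasp_force: 2.1
```

```bash
python3 -m inch '[[0,0,-0.05,0],[0,0,-0.1,0],[0,0,-0.15,0],[0,0,-0.2,0],[0,0,-0.2,0],[0,0,-0.2,0],[0,0,-0.2,0],[0,0,-0.2,0]]'
```

```text
time: 42.65
ee_pos: [0.6093, -0.2, 0.0478]
tcp_rot: [-180.0, 0.1, -169.0]
wrist_force: [-6.1, 2.1, 15.9]
opening: 0.0001
grasp_force: 8.0
```

All three clicked. A quick firm re-press at press1 and press0 will confirm the heights.

```bash
python3 -m inch '[[0,0,3,0],[0,0,6,0],[-2.5,-1.4,6.2,0],[-5,-2.8,6.2,0],[-7.35,-4.1,6.2,0],[-7.35,-4.1,4,0],[-7.35,-4.1,1.5,0],[-7.35,-4.1,0.5,0]]'
python3 -m inch '[[0,0,-0.05,0],[0,0,-0.1,0],[0,0,-0.15,0],[0,0,-0.2,0],[0,0,-0.25,0],[0,0,-0.3,0],[0,0,-0.3,0],[0,0,-0.3,0]]'
```

```text
time: 43.65
ee_pos: [0.5348, -0.2407, 0.049]
tcp_rot: [179.9, -0.1, -169.0]
wrist_force: [-0.4, -0.9, -0.9]
opening: -0.0002
grasp_force: 0.0
time: 44.65
ee_pos: [0.5356, -0.241, 0.0479]
tcp_rot: [-180.0, 0.0, -169.0]
wrist_force: [-0.7, 0.8, 2.6]
opening: 0.0004
grasp_force: 1.1
```

```bash
python3 -m inch '[[0,0,-0.05,0],[0,0,-0.1,0],[0,0,-0.15,0],[0,0,-0.2,0],[0,0,-0.2,0],[0,0,-0.2,0],[0,0,-0.2,0],[0,0,-0.2,0]]'
```

```text
time: 45.65
ee_pos: [0.5357, -0.2411, 0.0477]
tcp_rot: [-179.9, 0.1, -169.0]
wrist_force: [-5.7, 1.3, 16.0]
opening: -0.0002
grasp_force: 7.8
```

Level with press2 (47.8 mm). Now press0.

```bash
python3 -m inch '[[0,0,2,0],[0,0,4.5,0],[-0.5,2.6,4.5,0],[-1,5.2,4.5,0],[-1,5.2,4.5,0],[-1,5.2,3,0],[-1,5.2,1.5,0],[-1,5.2,0.6,0]]'
python3 -m inch '[[0,0,-0.05,0],[0,0,-0.1,0],[0,0,-0.15,0],[0,0,-0.2,0],[0,0,-0.25,0],[0,0,-0.3,0],[0,0,-0.35,0],[0,0,-0.35,0]]'
```

```text
time: 46.65
ee_pos: [0.5249, -0.1892, 0.0497]
tcp_rot: [179.9, -0.1, -169.0]
wrist_force: [-0.0, 0.1, -0.2]
opening: 0.0
grasp_force: 0.0
time: 47.65
ee_pos: [0.5256, -0.1889, 0.0482]
tcp_rot: [180.0, -0.0, -169.0]
wrist_force: [0.1, -0.7, -0.2]
opening: 0.0002
grasp_force: 0.0
```

```bash
python3 -m inch '[[0,0,-0.05,0],[0,0,-0.1,0],[0,0,-0.15,0],[0,0,-0.15,0],[0,0,-0.15,0],[0,0,-0.15,0],[0,0,-0.15,0],[0,0,-0.15,0]]'
```

```text
time: 48.65
ee_pos: [0.5257, -0.189, 0.0478]
tcp_rot: [-180.0, 0.0, -169.0]
wrist_force: [-4.0, 1.2, 9.1]
opening: -0.0002
grasp_force: 4.5
```

```bash
python3 -m inch '[[0,0,2,0],[0,0,5,0],[0,0,9,0],[0,0,12,0],[0,0,12,0],[0,0,12,0],[0,0,12,0],[0,0,12,0]]'
python3 -c "
from h import *
W=bot.camera('wrist');save(W,'w8')"
```

```text
time: 49.65
ee_pos: [0.5253, -0.1888, 0.1659]
tcp_rot: [180.0, -0.1, -169.0]
wrist_force: [0.1, -0.2, -0.2]
opening: 0.0002
grasp_force: 0.0
```

View pics/w8.png

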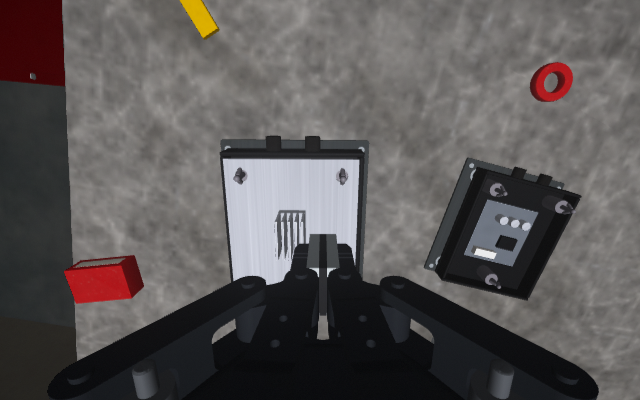

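The cover sits down level with the box walls. The barbed tips stand clear of the plate at (240,176) and (342,176), and the arm touches nothing.

```bash
python3 -c "
from workcell import bot
print(bot.job_done())"
```

```text
the job is handed in; nothing more can be done
None
```

The cover is on the box and pressed home on all three standoffs (the last press at each point stopped at the same height, highest wrist force I read about 16 N), the arm is clear of everything, and the job was handed in at about 50 s; no verdict came back.

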